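# Blank off the buffer tank's cam coupler

## Task

Close the buffer tank's upright cam coupler for the night: stand the grooved steel adapter (blue top) in the coupler's mouth and press it gently but fully home onto the gasket, down past the stiff sliding ring inside, with both arms still up. Then swing the two blue cam arms down together, pressing on both at once and without forcing them, until both are fully down and the adapter is locked; let go of everything. Leave the orange plug and everything else on the bench alone.

Things in the scene. Friction and masses are not known exactly. Their poses are not given: they have to be found in the camera images.
- tank: Fixed stainless tank 160 (x) x 180 (y) x 50 mm high; origin under its centre, on the upright axis of the steel coupler on its top. Two blue cam arms, on the tank's +y and -y sides. The coupler is on a firm riser set 0 to 36 mm above its lowest setting: NOT measured, feel for it; it adds to all coupler heights. A small cap 72 mm high stands on the tank 58 mm from the axis, on its +x side.
- rim_low (a point): Centre of the coupler's mouth, at its rim, for the LOWEST riser setting (117 mm above the tank's origin; the real rim is 0 to 36 mm higher). The mouth is a funnel, 43 to 36 mm across over its upper 5 mm; below it a bore 36 mm across. The coupler is 54 mm across outside at the rim, 63 mm along y at the pivots.
- seat_low (a point): Top of the red gasket in the bore, for the LOWEST riser setting (81 mm above the tank's origin; really 0 to 36 mm higher). A stiff black sliding ring meets the adapter 9 mm before home and takes a steady 8 to 10 N to push down; then comes the gasket, a spring of 4.5 N/mm, solid after 6 mm. 15 to 22 N of push says home; over 35 N is ramming. Let go, the adapter stays down.
- pivot_left_low (a point): Pivot of the arm on the tank's +y side, for the LOWEST riser setting: 24 mm from the coupler's axis, 106 mm above the tank's origin; really 0 to 36 mm higher. Pivot axis parallel to the tank's x. The straight arm is 16 mm wide, 6 mm thick and reaches 61 mm from the pivot.
- pivot_right_low (a point): The same for the arm on the tank's -y side. Pressed straight down from above, 15 to 35 mm out from its pivot, an arm swings all the way: so two open fingers 70 mm or more apart, one each side of the adapter, press both arms at once. Closing takes roughly 10 to 25 N on the two together; over 40 N is forcing.
- cam_left (a joint): Arm on the tank's +y side, rad. 0: raised, out and 45 degrees above level. 1.396: fully down on its stop, out and 35 degrees below level. It stays where it is left (friction 0.12 N m). Over the last 0.4 rad its cam enters the groove and draws the adapter 3 mm down into the gasket; if the adapter is not home the arm jams between 0.9 and 1.2.
- cam_right (a joint): The same arm on the tank's -y side, rad; same values and sense (0 raised, 1.396 fully down).
- adapter_mid (a point): Centre of the loose grooved adapter, half-way up (35 mm above its foot); z up its axis. Steel with a blue top. 34 mm across, 69 mm high, about 0.2 kg, chamfered foot, deep groove from 7 to 28 mm above the foot. It stands groove end down and goes in that way, any yaw.
- adapter: The same adapter; origin at the centre of its foot, z up its axis. Hold it by its upper 28 mm, best with the fingers at its tank-x sides, clear of the cam arms. Pushed home its foot is on the gasket; locked, 78 mm above the tank's origin plus the riser setting, and its top 147 mm plus the riser setting.
- plug_mid (a point): Centre of the orange plug with a white top, half-way up: smooth, without a groove, 34 mm across, 69 mm high. To be left alone; it may change places with the adapter.
- tipbox: Frosted box 88 x 124 x 71 mm with a blue tip rack, loose; origin under its centre. Leave alone.
- wellrack: Black well rack 90 x 140 x 22 mm, loose; origin under its centre. Leave alone.
- buffer: Glass bottle with blue cap, 70 mm across, 140 mm high, loose. Leave alone.
- ethanol: White bottle with red cap, 60 mm across, 120 mm high, loose. Leave alone.
- scrapbin: Frosted open box 100 x 120 x 60 mm, loose. Leave alone.
- jar: Small jar with yellow cap, 44 mm across, 50 mm high, loose. Leave alone.
Not all that is in view belongs to the job. Of the things like the adapter, leave any that is green; of the rest the smaller one is meant.

How it is judged:
On the way, in this order (a step that is already met when the one before it is completed fails the run):
1. the adapter stands upright in the coupler, pressed in, with both cam arms still up (horizontal distance between adapter_mid and tank below 0.003 m and angle between adapter_mid's own z axis and vertical below 0.07 rad and z of adapter_mid in the frame of tank below 0.154 m and value of joint each of cam_left, cam_right below 0.5 rad), for 0.2 s.
2. both cam arms are swung fully down on the adapter (horizontal distance between adapter_mid and tank below 0.003 m and angle between adapter_mid's own z axis and vertical below 0.07 rad and value of joint each of cam_left, cam_right above 1.25 rad), for 0.2 s.
At the end, for the whole second after the job is handed in: The adapter is at rest, upright (4 degrees) in the coupler within 3 mm of its axis, its centre less than 153 mm above the tank's origin, clamped (more than 5 N of contact with the coupler, more than its weight), and both cam arms stay fully down (1.24 rad or more of 1.396) (horizontal distance between adapter_mid and tank below 0.003 m and angle between adapter_mid's own z axis and vertical below 0.07 rad and z of adapter_mid in the frame of tank below 0.153 m and value of joint each of cam_left, cam_right above 1.24 rad and contact force between adapter and tank above 5 N and linear speed of adapter below 0.02 m/s); the robot touches nothing.
It fails at once if the adapter is rammed: more than 38 N of contact between adapter and coupler while an arm is still up (contact force between adapter and tank above 38 N and value of joint any of cam_left, cam_right below 0.6 rad).
It fails at once if the cam arms or the coupler are forced: the fingers press on them with more than 42 N in all (contact force between the fingers and tank above 42 N).
It fails at once if one cam arm is driven down alone while the other is still up ((value of joint cam_left above 1.05 rad and value of joint cam_right below 0.55 rad) or (value of joint cam_right above 1.05 rad and value of joint cam_left below 0.55 rad)).
It fails at once if something else on the bench is pushed aside or knocked over (distance of any of plug_mid, tipbox, wellrack, buffer, ethanol, scrapbin, jar from where it was at the start of the episode above 0.02 m or angle between plug_mid's own z axis and vertical above 0.4 rad).
It also fails if it takes over 72 s, if anything falls off the work surface, if the arm or the gripper's body presses on something with over 40 N, if the wrist force passes 120 N, or if a joint passes its speed limit or range.

## Robot

A 7-joint arm with a two-finger parallel gripper is mounted at the origin on the work surface. World frame = base frame: x ahead of the robot, y to its left, z up, the work surface at z = 0. Lengths are in m, angles in rad, forces in N, time in s.
With the tool pointing down it reaches from about 0.4 to 0.925 m from the base axis. Payload 4.1 kg.
Tool frame: the origin (TCP) lies on the centre line of the jaws, within the pads' length; the fingertips stand 19 mm ahead of it and the grasp point (between the pads) is the TCP; z points along the fingers, y is the line along which they close (so a half turn about z gives the same grasp; the last joint's range is limited). The gripper opens to 85 mm and grips with 20 to 120 N. Pads are 22 mm wide; open, the fingers measure 114 mm over their backs; the gripper's body (76 mm by 85 mm) begins 54 mm behind the grasp point. The pads swing forward as they close: fully open they stand 13 mm farther back than shut.
Start: joints at [-1.263, 0.398, 0.045, 1.537, -0.019, 1.207, -0.051], TCP at [0.257, 0.597, 0.25] pointing down, gripper open.
Joint ranges: [-2.82, 2.82], [-0.49, 2.23], [-1.37, 1.46], [0, 2.46], [-1.36, 4.5], [0.23, 2], [-2.94, 2.94]. Speed limits (rad/s): [2.57, 2.57, 3.14, 3.14, 3.14, 3.14, 3.14].

## Interface

Orientations are given as [roll, pitch, yaw] about the fixed x, y, z axes, in that order (R = Rz(yaw) Ry(pitch) Rx(roll)).
In Python, from bench import arm gives the robot as it stands.
- The arm moves only by the tool step_arm, never from a script. Its argument "increments" is a list of rows, each a list of 6 numbers: the shift along the world's x, y, z each as a share of 500 mm, from -1 to 1, then the turn, a rotation vector about the world's x, y, z each as a share of pi/2 rad, from -1 to 1. A call has 1 to 12 rows; each row is the pose to reach, as a shift and turn from the pose commanded when the call began; what a row does not reach only later rows make up. A row lasts 1/10 s, in which the tool goes at most 50 mm and 8.59 degrees, less where a joint would pass 70% of its speed; a pose out of reach is approached as far as the arm can. A call with a number of a shift or a turn outside -1 to 1 is refused whole. A call with a gripper value outside its range is refused whole. "claw" is the gripper command: -1 is fully open, 1 is shut, values between are in proportion, set as the call begins (left out, the last holds). The fingers move at their own pace and stop on an object; the grip force is fixed at half the most. Time passes only in rows, so rows that repeat a pose let the fingers close. It gives the time, the measured TCP pose, the force, the opening and the grip force at its end, in the units of the state.
- arm.state(): the state, without advancing time (a new reading comes with each control period).
- arm.snapshot(name): name is "scene" or "top" or "wrist"; returns a dict with "pixels" (400x640x3 uint8, red, green, blue), "fov_y" (degrees; the focal length in pixels is half the picture's height over the tangent of half this angle, whatever the lens; pixels are square), "cx", "cy" (the principal point, pixels), "rvec" (rotation vector, rad) and "tvec" (3), from world to camera coordinates, as OpenCV has them; the wrist camera has in their place "hand_eye" (4x4, takes a point from camera to tool coordinates, whose origin is the TCP and whose axes are the flange's). Camera axes: x right, y down, z forward; pixel columns grow to the right and rows downward; lengths in m; the calibration is good to about 2 mm. A picture is of the moment at which its call begins: read the wrist's pose just before it. There is no depth.
- arm.sign_off(): hands the job in; it is judged then, once.
The state is a dict: "time_s": time; "q": joint angles; "dq": joint speeds; "tau": joint torques, N m; "ee_pos": TCP position; "tcp_rot": TCP orientation; "ft_force": force on the tool from outside, world axes, zero at the start; "torque": the same for the moment, N m; "width": finger opening in m; "finger_force": force on a finger pad.
Only numpy, scipy, OpenCV 4.12 (cv2) and the standard library are available. Lean on these libraries where they do the work, as an engineer would, in place of code of your own. Each camera call takes 0.05 s, during which the arm holds its last target. There are 200 camera calls.

## Working session

There is one attempt and no reset: what is moved stays moved. The work goes in short steps, Python scripts to look and compute and a tool call to move; the robot and the scene stay as the last step left them, time stands still between calls to the robot, and variables do not carry over. Pictures are saved under pics/ and viewed, at most 10 in all, crops included, and the job is handed in when it is done.

Besides the shell and the picture viewer there is one more tool, called after "Call:" in YAML: its name, and indented under it one key for each argument. step_arm: Moves the arm, as the interface text tells. Its arguments: {"type":"object","properties":{"increments":{"type":"array"},"claw":{"type":"number"}},"required":["increments"]}

```bash
mkdir -p pics; cat > h.py <<'E'
import numpy as np, cv2, pickle
from bench import arm
def snap(n,f):
    st=arm.state(); s=arm.snapshot(n); s['st']=st
    cv2.imwrite(f'pics/{f}.png',cv2.cvtColor(np.asarray(s['pixels']),cv2.COLOR_RGB2BGR))
    pickle.dump(s,open(f'{f}.pkl','wb')); return s
def ray(s,u,v):
    f=200/np.tan(np.radians(s['fov_y'])/2)
    d=np.array([(u-s['cx'])/f,(v-s['cy'])/f,1])
    R,_=cv2.Rodrigues(np.array(s['rvec'],float)); t=np.array(s['tvec'],float).ravel()
    return -R.T@t, R.T@d
def atz(s,u,v,z):
    c,d=ray(s,u,v); return c+d*(z-c[2])/d[2]
def proj(s,p):
    f=200/np.tan(np.radians(s['fov_y'])/2)
    R,_=cv2.Rodrigues(np.array(s['rvec'],float)); q=R@np.array(p,float)+np.array(s['tvec'],float).ravel()
    return s['cx']+f*q[0]/q[2], s['cy']+f*q[1]/q[2]
E
python3 - <<'E'
from h import *
for n in('scene','top'):
    s=snap(n,n); print(n,{k:v for k,v in s.items() if k not in('pixels','st')}, ray(s,320,200))
print(arm.state())
E
```

```text
scene {'fov_y': 51.31311178522557, 'cx': 316.44877244881707, 'cy': 201.3810581482432, 'rvec': array([ 2.00411277,  0.8089454 , -0.43117331]), 'tvec': array([-0.45109634, -0.09703717,  1.54953949])} (array([ 1.26049709, -0.68477734,  0.74579074]), array([-0.57418047,  0.62601824, -0.5277326 ]))
top {'fov_y': 44.26825341056662, 'cx': 311.805234765026, 'cy': 189.54045691890383, 'rvec': array([ 2.16540096, -2.11499932,  0.15395641]), 'tvec': array([0.04496155, 0.581979  , 1.48548992])} (array([0.35211016, 0.04595729, 1.55605519]), array([ 0.12887437, -0.00884784, -0.99198961]))
{'time_s': 0.1, 'q': array([-1.2630212 ,  0.39910116,  0.04502168,  1.53776668, -0.01867542,
        1.20690831, -0.05069917]), 'dq': array([-1.18875077e-03, -2.42817522e-03,  4.70021807e-04, -5.00440517e-03,
        2.08172108e-03, -1.22062971e-03,  6.86503240e-05]), 'tau': array([ 3.78871278e-03, -4.76259255e+01,  1.36995312e+00, -2.54952854e+01,
        1.20995942e-02,  4.96119261e-03,  2.98640686e-06]), 'ee_pos': array([0.25693107, 0.59647195, 0.2493723 ]), 'tcp_rot': array([-3.13983536e+00,  1.38517371e-04,  2.73495255e+00]), 'ft_force': array([-0.0851198 ,  0.48482907, -0.0271387 ]), 'torque': array([-0.01086959, -0.04600687,  0.007768  ]), 'finger_force': 0.0, 'width': 0.08544904563244737}
```

View pics/top.png

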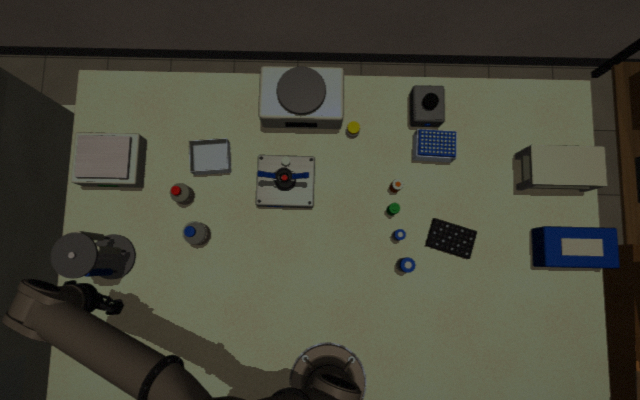

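View pics/scene.png

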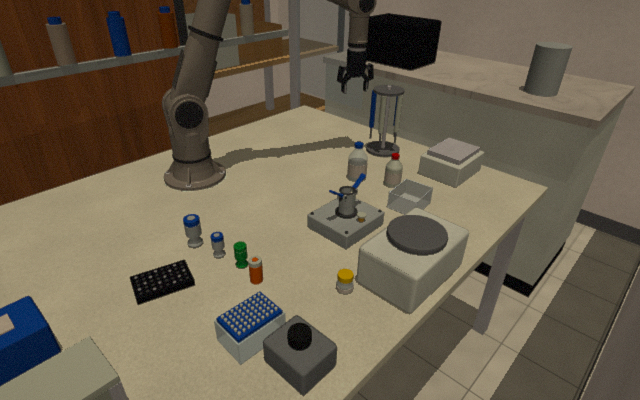

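Top view: tank near (285,180). The blue-topped adapters are at (399,235), the smaller one, and (407,265), larger. Green is at (393,209) and the orange plug at (397,186). I'll zoom in next.

```bash
python3 - <<'E'
import cv2,numpy as np
t=cv2.imread('pics/top.png'); s=cv2.imread('pics/scene.png')
a=cv2.resize(t[145:220,245:325],None,fx=5,fy=5,interpolation=3)
b=cv2.resize(t[170:280,375:425],(170,375),interpolation=3)
c=cv2.resize(s[165:250,300:390],(397,375),interpolation=3)
cv2.imwrite('pics/z1.png',np.clip(np.hstack([a[:375,:400],c])*1.5,0,255).astype('uint8'))
d=cv2.resize(s[205:295,175:275],None,fx=4,fy=4,interpolation=3)
e=cv2.resize(t[170:280,375:425],None,fx=4,fy=4,interpolation=3)
o=np.zeros((440,600,3),'uint8');o[:360,:400]=d;o[:,400:]=e
cv2.imwrite('pics/z2.png',np.clip(o*1.5,0,255).astype('uint8'))
E
```

```text
(no output)
```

View pics/z1.png

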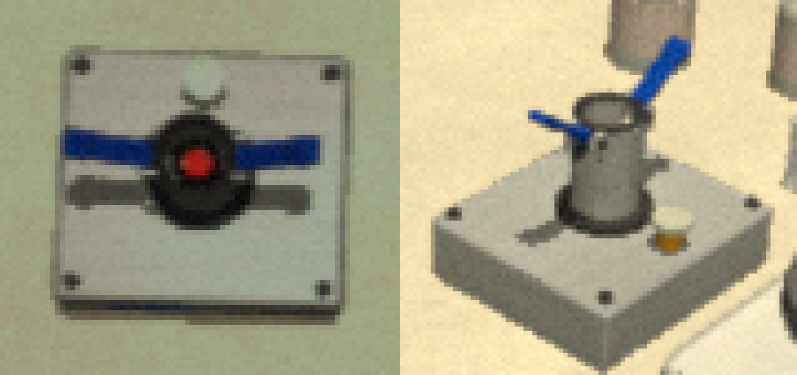

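View pics/z2.png

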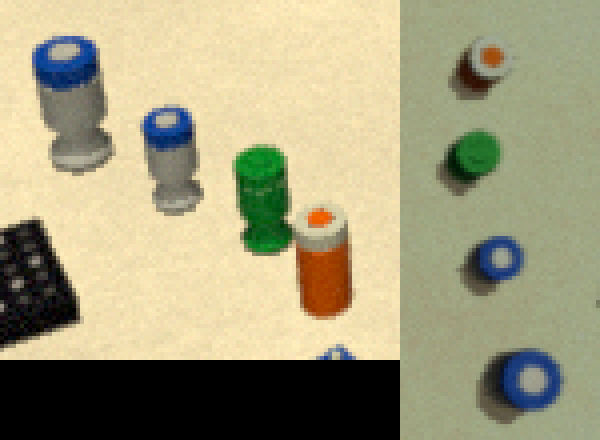

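z1: the tank's bolts are at crop (80,65), (332,73), (323,289) and (70,281); the gasket is at (197,162). z2: the smaller adapter's top is at crop (501,259), and the neighbouring green piece is about 35 mm clear.

```bash
python3 - <<'E'
from h import *
T=pickle.load(open('top.pkl','rb'));S=pickle.load(open('scene.pkl','rb'))
g=lambda x,y:((x+.5)/5-.5+245,(y+.5)/5-.5+145)
B=np.array([atz(T,*g(*p),.05) for p in [(80,65),(332,73),(323,289),(70,281)]]);C=np.array([atz(T,*g(*p),.05) for p in [(63,50),(347,58),(340,306),(57,299)]])
print('bolts',B.mean(0),B-B.mean(0));print('corn',C.mean(0),C-C.mean(0))
e=(B[0]-B[1])+(B[3]-B[2]); print('yaw of +y axis dir',np.degrees(np.arctan2(-e[0],e[1])))
m=B.mean(0)
# scene bolts (z1 right panel)
k=lambda x,y:(300+(x-400+.5)/4.411-.5,165+(y+.5)/4.411-.5)
for p in [(453,214),(752,203),(604,297)]: print('sc',atz(S,*k(*p),.05))
for h in np.arange(.117,.16,.006):print(h,atz(S,*k(612,112),h),atz(T,*g(197,160),h-.036))
h=lambda x,y:(375+(x-400+.5)/4-.5,170+(y+.5)/4-.5)
for n,p in dict(plug=(489,59),green=(478,153),ad=(501,259),big=(532,380)).items(): print(n,atz(T,*h(*p),.069))
q=lambda x,y:(175+(x+.5)/4-.5,205+(y+.5)/4-.5)
for n,p in dict(plug=(322,219),green=(261,160),ad=(168,122),big=(66,53)).items(): print(n,atz(S,*q(*p),.069))
E
```

```text
bolts [0.60832845 0.14310307 0.05      ] [[ 0.06888368  0.07815893  0.        ]
 [ 0.06738151 -0.07969007  0.        ]
 [-0.06879947 -0.0774239   0.        ]
 [-0.06746572  0.07895504  0.        ]]
corn [0.60769458 0.14278202 0.05      ] [[ 0.07886896  0.08951504  0.        ]
 [ 0.07781371 -0.08852503  0.        ]
 [-0.07847591 -0.0878414   0.        ]
 [-0.07820676  0.08685139  0.        ]]
yaw of +y axis dir -0.5170837349693017
sc [0.53678433 0.0681652  0.05      ]
sc [0.67438868 0.22341204 0.05      ]
sc [0.67219084 0.06733805 0.05      ]
0.117 [0.5963956  0.16041705 0.117     ] [0.61305386 0.14399779 0.081     ]
0.12300000000000001 [0.60273254 0.1523521  0.123     ] [0.61199243 0.143599   0.087     ]
0.129 [0.60906948 0.14428715 0.129     ] [0.61093101 0.14320021 0.093     ]
0.135 [0.61540642 0.1362222  0.135     ] [0.60986958 0.14280141 0.099     ]
0.14100000000000001 [0.62174336 0.12815725 0.141     ] [0.60880815 0.14240262 0.105     ]
0.14700000000000002 [0.6280803 0.1200923 0.147    ] [0.60774673 0.14200382 0.111     ]
0.15300000000000002 [0.63441724 0.11202735 0.153     ] [0.6066853  0.14160503 0.117     ]
0.15900000000000003 [0.64075418 0.1039624  0.159     ] [0.60562387 0.14120624 0.123     ]
plug [ 0.59898883 -0.20151607  0.069     ]
green [ 0.52642365 -0.19302578  0.069     ]
ad [ 0.44646142 -0.21025094  0.069     ]
big [ 0.35683638 -0.23311516  0.069     ]
plug [ 0.60113801 -0.20115898  0.069     ]
green [ 0.52641516 -0.1910861   0.069     ]
ad [ 0.44868661 -0.20938192  0.069     ]
big [ 0.32832036 -0.21231291  0.069     ]
```

Call:
step_arm:
  increments:
    - [0, 0, 0.2, 0, 0, 0]
    - [0.1, -0.1, 0.2, 0, 0, -0.1]
    - [0.7, -0.906, 0.2, 0, 0, -0.741]
    - [0.7, -0.906, 0.2, 0, 0, -0.741]
    - [0.7, -0.906, 0.2, 0, 0, -0.741]
    - [0.7, -0.906, 0.2, 0, 0, -0.741]
    - [0.7, -0.906, 0.2, 0, 0, -0.741]
    - [0.7, -0.906, 0.2, 0, 0, -0.741]
    - [0.7, -0.906, 0.2, 0, 0, -0.741]
    - [0.7, -0.906, 0.2, 0, 0, -0.741]
    - [0.7, -0.906, 0.2, 0, 0, -0.741]
    - [0.7, -0.906, 0.2, 0, 0, -0.741]

```text
time_s: 1.3
ee_pos: [0.5882, 0.1682, 0.3488]
tcp_rot: [-3.141, -0.0, 1.571]
ft_force: [1.0, -0.4, 0.3]
width: 0.0857
finger_force: 0.0
```

Call:
step_arm:
  increments:
    - [0, 0, 0, 0, 0, 0]
    - [0, 0, 0, 0, 0, 0]
    - [0, 0, 0, 0, 0, 0]

```text
time_s: 1.6
ee_pos: [0.5869, 0.1713, 0.3485]
tcp_rot: [-3.14, -0.001, 1.573]
ft_force: [0.4, 0.2, 0.7]
width: 0.0852
finger_force: 0.0
```

```bash
python3 - <<'E'
from h import *
s=snap('wrist','w1');print(s['st']['ee_pos'],s['st']['tcp_rot'],s['hand_eye'],s['fov_y'],s['cx'],s['cy'],s['st']['ft_force'])
E
```

```text
[0.58687132 0.17127388 0.34846989] [-3.14025438e+00 -6.14889277e-04  1.57284659e+00] [[-6.20928297e-04 -9.48057477e-01 -3.18098466e-01  8.10181822e-02]
 [ 9.99999725e-01 -7.17512695e-04  1.86467886e-04 -3.53206362e-04]
 [-4.05021962e-04 -3.18098263e-01  9.48057662e-01 -1.23145146e-01]
 [ 0.00000000e+00  0.00000000e+00  0.00000000e+00  1.00000000e+00]] 62.15233630750865 323.2256180474086 199.18168488469703 [0.4417373  0.17903399 0.71251988]
```

View pics/w1.png

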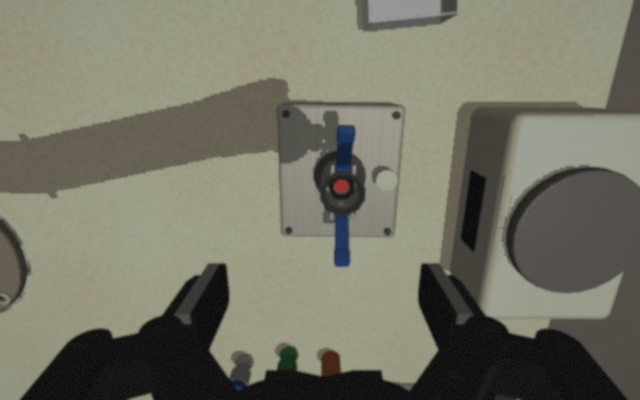

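Wrist view: tank bolts are at (286,114), (397,115), (388,231) and (289,231), and the coupler rim ellipse is at about (343,193).

```bash
cat >> h.py <<'E'
from scipy.spatial.transform import Rotation as Ro
def wcam(s):
    M=np.eye(4);M[:3,:3]=Ro.from_euler('xyz',s['st']['tcp_rot']).as_matrix();M[:3,3]=s['st']['ee_pos']
    W=np.linalg.inv(M@np.array(s['hand_eye']));s['rvec']=cv2.Rodrigues(W[:3,:3])[0].ravel();s['tvec']=W[:3,3];return s
E
python3 - <<'E'
from h import *
s=wcam(pickle.load(open('w1.pkl','rb')))
B=np.array([atz(s,*p,.05) for p in [(286,114),(397,115),(388,231),(289,231)]]);print(B,B.mean(0))
for h in (.117,.123,.129,.135,.141,.147,.153):print(h,atz(s,343,193,h)[:2],atz(s,342,187,h-.036)[:2])
E
```

```text
[[0.54022881 0.22179738 0.05      ]
 [0.67726591 0.22080341 0.05      ]
 [0.67604826 0.06473549 0.05      ]
 [0.53900426 0.06448259 0.05      ]] [0.60813681 0.14295472 0.05      ]
0.117 [0.60849257 0.14079804] [0.60934002 0.13719762]
0.123 [0.6081208  0.14268293] [0.6089895  0.13896412]
0.129 [0.60774903 0.14456783] [0.60863897 0.14073061]
0.135 [0.60737726 0.14645272] [0.60828845 0.14249711]
0.141 [0.60700549 0.14833762] [0.60793792 0.14426361]
0.147 [0.60663372 0.15022251] [0.60758739 0.1460301 ]
0.153 [0.60626195 0.15210741] [0.60723687 0.1477966 ]
```

Call:
step_arm:
  increments:
    - [-0.279, -0.762, -0.1, 0, 0, 0]
    - [-0.279, -0.762, -0.1, 0, 0, 0]
    - [-0.279, -0.762, -0.1, 0, 0, 0]
    - [-0.279, -0.762, -0.2, 0, 0, 0]
    - [-0.279, -0.762, -0.257, 0, 0, 0]
    - [-0.279, -0.762, -0.257, 0, 0, 0]
    - [-0.279, -0.762, -0.257, 0, 0, 0]
    - [-0.279, -0.762, -0.257, 0, 0, 0]
    - [-0.279, -0.762, -0.257, 0, 0, 0]
    - [-0.279, -0.762, -0.257, 0, 0, 0]
    - [-0.279, -0.762, -0.257, 0, 0, 0]
    - [-0.279, -0.762, -0.257, 0, 0, 0]
  claw: -0.41

```text
time_s: 2.85
ee_pos: [0.4495, -0.2091, 0.221]
tcp_rot: [3.14, -0.001, 1.575]
ft_force: [0.1, 0.0, 0.2]
width: 0.0602
finger_force: 0.0
```

```bash
python3 - <<'E'
from h import *
s=snap('wrist','w2');print(s['st']['ee_pos'],s['st']['tcp_rot'],s['st']['width'],s['st']['q'])
E
```

```text
[ 0.44945629 -0.20913583  0.22095845] [ 3.14033626e+00 -6.69626578e-04  1.57480530e+00] 0.06016511983252366 [-0.28439367  0.18540767  0.71819053  1.94804649 -0.14107364  1.0566565
  0.49887272]
```

View pics/w2.png

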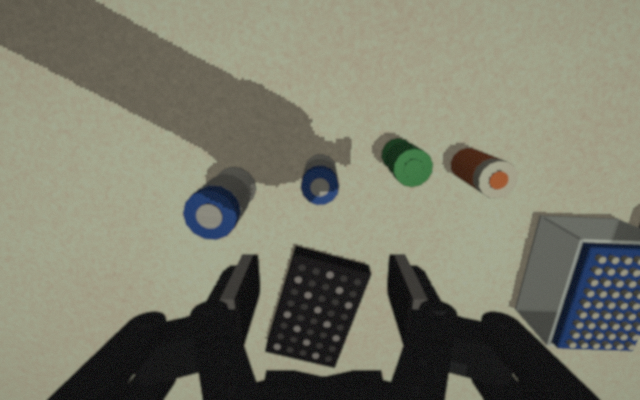

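The adapter's blue top is centred at about (320,185).

```bash
python3 - <<'E'
from h import *
s=wcam(pickle.load(open('w2.pkl','rb')))
print(atz(s,319.5,185.5,.069),atz(s,338.5,185.5,.069)-atz(s,301,185.5,.069),atz(s,408,163,.069))
im=cv2.cvtColor(s['pixels'],cv2.COLOR_RGB2HSV)[160:212,295:345]
m=((im[...,0]>105)&(im[...,0]<130)&(im[...,1]>120)).astype('uint8')
c=max(cv2.findContours(m,0,1)[0],key=cv2.contourArea);e=cv2.fitEllipse(c);print(e,cv2.boundingRect(c));print(atz(s,295+e[0][0],160+e[0][1],.069))
E
```

```text
[ 0.44613502 -0.20788374  0.069     ] [3.23417207e-02 9.40542622e-05 0.00000000e+00] [ 0.52082693 -0.18791418  0.069     ]
((24.484220504760742, 24.594581604003906), (34.05780792236328, 36.349666595458984), 175.12425231933594) (7, 7, 35, 37)
[ 0.44612157 -0.20707223  0.069     ]
```

Call:
step_arm:
  increments:
    - [-0.005, 0, -0.08, 0, 0, 0]
    - [-0.005, 0, -0.16, 0, 0, 0]
    - [-0.005, 0, -0.24, 0, 0, 0]
    - [-0.005, 0, -0.28, 0, 0, 0]
    - [-0.005, 0, -0.3, 0, 0, 0]
    - [-0.005, 0, -0.318, 0, 0, 0]
    - [-0.005, 0, -0.318, 0, 0, 0]
    - [-0.005, 0, -0.318, 0, 0, 0]

```text
time_s: 3.7
ee_pos: [0.4466, -0.2113, 0.0625]
tcp_rot: [3.139, 0.0, 1.571]
ft_force: [0.3, -0.7, -0.0]
width: 0.0602
finger_force: 0.0
```

Call:
step_arm:
  increments:
    - [0, 0, 0, 0, 0, 0]
    - [0, 0, 0, 0, 0, 0]
    - [0, 0, 0, 0, 0, 0]
    - [0, 0, 0, 0, 0, 0]
    - [0, 0, 0, 0, 0, 0]
    - [0, 0, 0, 0, 0, 0]
    - [0, 0, 0, 0, 0, 0]
    - [0, 0, 0, 0, 0, 0]
  claw: 1

```text
time_s: 4.5
ee_pos: [0.4464, -0.2115, 0.0627]
tcp_rot: [3.14, -0.0, 1.571]
ft_force: [-0.9, 0.9, 5.8]
width: 0.0323
finger_force: 59.3
```

Call:
step_arm:
  increments:
    - [0, 0, 0.02, 0, 0, 0]
    - [0, 0, 0.06, 0, 0, 0]
    - [0, 0, 0.14, 0, 0, 0]
    - [0, 0, 0.22, 0, 0, 0]
    - [0, 0, 0.3, 0, 0, 0]
    - [0, 0, 0.38, 0, 0, 0]
    - [0, 0, 0.46, 0, 0, 0]
    - [0, 0, 0.48, 0, 0, 0]
    - [0, 0, 0.48, 0, 0, 0]
    - [0, 0, 0.48, 0, 0, 0]

```text
time_s: 5.5
ee_pos: [0.4445, -0.2106, 0.3001]
tcp_rot: [-3.139, -0.001, 1.571]
ft_force: [-0.6, -0.2, -3.0]
width: 0.0322
finger_force: 60.3
```

```bash
python3 - <<'E'
from h import *
s=snap('wrist','w3');st=s['st'];print(st['ee_pos'],st['tcp_rot'],st['width'],st['ft_force'])
E
```

```text
[ 0.44446725 -0.21063475  0.30005844] [-3.13898855e+00 -1.02296381e-03  1.57093589e+00] 0.032216764621418315 [-0.59998152 -0.24955186 -3.03311743]
```

View pics/w3.png

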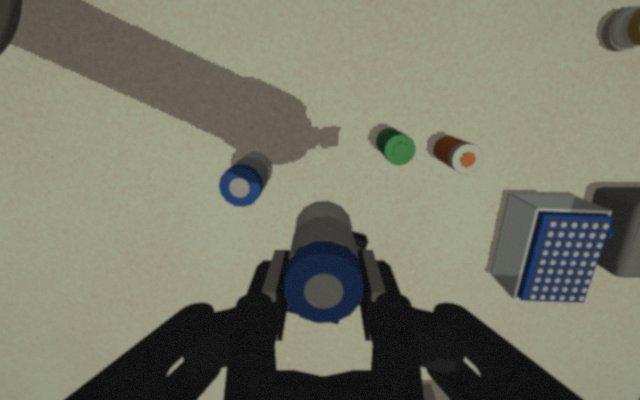

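Held: the adapter's blue top is centred at about (323,290) with its edges at columns 285–363, and its foot's far edge is at about (323,203).

```bash
python3 - <<'E'
from h import *
s=pickle.load(open('w3.pkl','rb'));H=np.array(s['hand_eye']);f=200/np.tan(np.radians(s['fov_y'])/2)
def tz(u,v,z):
    d=H[:3,:3]@np.array([(u-s['cx'])/f,(v-s['cy'])/f,1]);c=H[:3,3];return np.round((c+d*(z-c[2])/d[2])*1e3,1)
for z in(-.0103,-.0063,-.002):print(z,tz(323,291,z),tz(324,321,z),tz(285,283,z),tz(363,283,z))
print(tz(323,203,.0627),tz(297,218,.0627),tz(351,218,.0627))
E
```

```text
-0.0103 [  4.9  -0.4 -10.3] [ -9.4  -0.  -10.3] [  8.5 -15.3 -10.3] [  8.5  15.2 -10.3]
-0.0063 [ 2.2 -0.4 -6.3] [-12.6  -0.   -6.3] [  6.  -15.9  -6.3] [ 5.9 15.8 -6.3]
-0.002 [-0.7 -0.4 -2. ] [-16.1  -0.   -2. ] [  3.2 -16.4  -2. ] [ 3.2 16.4 -2. ]
[16.3 -0.4 62.7] [  6.7 -16.1  62.7] [ 6.7 16.4 62.7]
```

Call:
step_arm:
  increments:
    - [0.02, 0.04, 0, 0, 0, 0]
    - [0.05, 0.11, 0, 0, 0, 0]
    - [0.09, 0.19, 0, 0, 0, 0]
    - [0.13, 0.28, 0, 0, 0, 0]
    - [0.17, 0.37, 0, 0, 0, 0]
    - [0.21, 0.46, 0, 0, 0, 0]
    - [0.25, 0.54, 0, 0, 0, 0]
    - [0.28, 0.61, 0, 0, 0, 0]
    - [0.31, 0.67, -0.02, 0, 0, 0]
    - [0.327, 0.705, -0.06, 0, 0, 0]
    - [0.327, 0.705, -0.1, 0, 0, 0]
    - [0.327, 0.705, -0.14, 0, 0, 0]

```text
time_s: 6.75
ee_pos: [0.6078, 0.142, 0.2275]
tcp_rot: [-3.137, 0.002, 1.573]
ft_force: [-0.0, 0.3, -2.2]
width: 0.032
finger_force: 60.3
```

Call:
step_arm:
  increments:
    - [0, 0, 0, 0, 0, 0]
    - [0, 0, 0, 0, 0, 0]
    - [0, 0, 0, 0, 0, 0]
    - [0, 0, 0, 0, 0, 0]

```text
time_s: 7.15
ee_pos: [0.6098, 0.1412, 0.2327]
tcp_rot: [3.14, -0.001, 1.571]
ft_force: [0.1, 0.7, -2.2]
width: 0.032
finger_force: 60.1
```

```bash
python3 - <<'E'
from h import *
st=arm.state();print(st['ee_pos'],st['tcp_rot'],st['width'],st['ft_force'],st['torque'])
S=snap('scene','s2');T=snap('top','t2')
a=cv2.resize(cv2.imread('pics/s2.png')[145:225,305:395],None,fx=4.4,fy=4.4,interpolation=3)
s=snap('wrist','w4');b=cv2.imread('pics/w4.png')[100:330,220:420];b=cv2.resize(b,(306,352))
cv2.imwrite('pics/z4.png',np.clip(np.hstack([a,b])*1.5,0,255).astype('uint8'))
E
```

```text
[0.60976537 0.14117871 0.23266696] [ 3.13965944e+00 -5.98722608e-04  1.57050131e+00] 0.03202746144738628 [ 0.07327318  0.72788341 -2.20054753] [-0.02047696  0.00707334 -0.02978365]
```

View pics/z4.png

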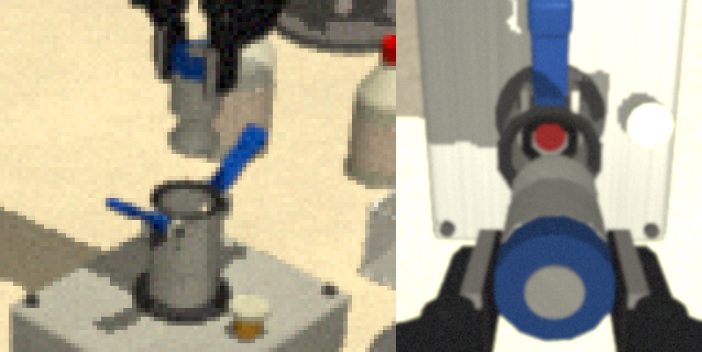

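The adapter hangs above the mouth, aligned within about 2 mm: in z4, the rim is at (190,190) and the foot at (194,145).

Call:
step_arm:
  increments:
    - [-0.004, 0.001, -0.01, 0, 0, 0]
    - [-0.004, 0.001, -0.02, 0, 0, 0]
    - [-0.004, 0.001, -0.03, 0, 0, 0]
    - [-0.004, 0.001, -0.04, 0, 0, 0]
    - [-0.004, 0.001, -0.045, 0, 0, 0]
    - [-0.004, 0.001, -0.05, 0, 0, 0]
    - [-0.004, 0.001, -0.05, 0, 0, 0]

```text
time_s: 8.0
ee_pos: [0.607, 0.1418, 0.2062]
tcp_rot: [-3.141, 0.0, 1.571]
ft_force: [-0.5, 0.2, -3.1]
width: 0.0323
finger_force: 60.1
```

```bash
python3 - <<'E'
from h import *
st=arm.state();print(st['ee_pos'],st['tcp_rot'],st['ft_force'],st['torque'])
E
```

```text
[0.6069558  0.14176132 0.20615021] [-3.14110725e+00  2.70559675e-04  1.57087359e+00] [-0.4813241   0.23245506 -3.13849567] [-0.01394035  0.01094025  0.01242806]
```

Call:
step_arm:
  increments:
    - [0, 0, -0.004, 0, 0, 0]
    - [0, 0, -0.008, 0, 0, 0]
    - [0, 0, -0.012, 0, 0, 0]
    - [0, 0, -0.016, 0, 0, 0]
    - [0, 0, -0.016, 0, 0, 0]

```text
time_s: 8.5
ee_pos: [0.6069, 0.1418, 0.1982]
tcp_rot: [-3.141, 0.0, 1.571]
ft_force: [0.0, -0.3, -1.8]
width: 0.0321
finger_force: 60.1
```

Call:
step_arm:
  increments:
    - [0, 0, -0.004, 0, 0, 0]
    - [0, 0, -0.008, 0, 0, 0]
    - [0, 0, -0.012, 0, 0, 0]
    - [0, 0, -0.012, 0, 0, 0]

```text
time_s: 8.9
ee_pos: [0.6069, 0.1418, 0.1921]
tcp_rot: [-3.141, 0.0, 1.571]
ft_force: [-0.3, -0.4, -2.1]
width: 0.0323
finger_force: 60.1
```

Call:
step_arm:
  increments:
    - [0, 0, -0.004, 0, 0, 0]
    - [0, 0, -0.008, 0, 0, 0]
    - [0, 0, -0.012, 0, 0, 0]
    - [0, 0, -0.012, 0, 0, 0]

```text
time_s: 9.3
ee_pos: [0.6069, 0.1418, 0.1861]
tcp_rot: [-3.141, 0.0, 1.571]
ft_force: [0.7, 0.4, -2.3]
width: 0.0323
finger_force: 60.1
```

Call:
step_arm:
  increments:
    - [0.001, 0, -0.004, 0, 0, 0]
    - [0.001, 0, -0.008, 0, 0, 0]
    - [0.001, 0, -0.008, 0, 0, 0]

```text
time_s: 9.6
ee_pos: [0.6074, 0.1418, 0.1822]
tcp_rot: [-3.141, 0.0, 1.571]
ft_force: [-0.4, 0.3, -2.8]
width: 0.0323
finger_force: 60.1
```

Call:
step_arm:
  increments:
    - [0, 0, -0.004, 0, 0, 0]
    - [0, 0, -0.008, 0, 0, 0]
    - [0, 0, -0.008, 0, 0, 0]

```text
time_s: 9.9
ee_pos: [0.6074, 0.1418, 0.1782]
tcp_rot: [-3.141, 0.0, 1.571]
ft_force: [-0.7, 0.1, -2.3]
width: 0.0322
finger_force: 60.1
```

Call:
step_arm:
  increments:
    - [0, 0, -0.004, 0, 0, 0]
    - [0, 0, -0.008, 0, 0, 0]
    - [0, 0, -0.008, 0, 0, 0]

```text
time_s: 10.2
ee_pos: [0.6074, 0.1418, 0.1742]
tcp_rot: [-3.141, 0.0, 1.571]
ft_force: [-0.0, 0.3, -2.9]
width: 0.0323
finger_force: 60.1
```

Call:
step_arm:
  increments:
    - [0, 0, -0.003, 0, 0, 0]
    - [0, 0, -0.006, 0, 0, 0]
    - [0, 0, -0.006, 0, 0, 0]

```text
time_s: 10.5
ee_pos: [0.6075, 0.1418, 0.1713]
tcp_rot: [-3.141, 0.0, 1.571]
ft_force: [0.1, 0.1, -2.1]
width: 0.0325
finger_force: 60.1
```

Call:
step_arm:
  increments:
    - [0, 0, -0.003, 0, 0, 0]
    - [0, 0, -0.006, 0, 0, 0]
    - [0, 0, -0.006, 0, 0, 0]

```text
time_s: 10.8
ee_pos: [0.6074, 0.1418, 0.1683]
tcp_rot: [-3.141, 0.0, 1.571]
ft_force: [-0.0, 0.5, -2.8]
width: 0.0321
finger_force: 60.1
```

Call:
step_arm:
  increments:
    - [0, 0, -0.003, 0, 0, 0]
    - [0, 0, -0.006, 0, 0, 0]
    - [0, 0, -0.006, 0, 0, 0]

```text
time_s: 11.1
ee_pos: [0.6078, 0.1419, 0.1666]
tcp_rot: [3.141, -0.001, 1.571]
ft_force: [-2.1, -0.7, 3.4]
width: 0.0323
finger_force: 61.0
```

Call:
step_arm:
  increments:
    - [-0.001, 0, -0.002, 0, 0, 0]
    - [-0.001, 0, -0.004, 0, 0, 0]
    - [-0.001, 0, -0.004, 0, 0, 0]

```text
time_s: 11.4
ee_pos: [0.6078, 0.1419, 0.1649]
tcp_rot: [3.14, -0.001, 1.571]
ft_force: [-1.5, -0.2, 5.7]
width: 0.0318
finger_force: 61.1
```

Call:
step_arm:
  increments:
    - [0, 0, -0.002, 0, 0, 0]
    - [0, 0, -0.004, 0, 0, 0]
    - [0, 0, -0.004, 0, 0, 0]

```text
time_s: 11.7
ee_pos: [0.6078, 0.1419, 0.1629]
tcp_rot: [3.14, -0.001, 1.571]
ft_force: [-2.0, -0.4, 6.5]
width: 0.0322
finger_force: 61.1
```

Call:
step_arm:
  increments:
    - [-0.001, 0, -0.002, 0, 0, 0]
    - [-0.001, 0, -0.004, 0, 0, 0]
    - [-0.001, 0, -0.004, 0, 0, 0]

```text
time_s: 12.0
ee_pos: [0.6077, 0.1418, 0.1611]
tcp_rot: [3.139, -0.001, 1.571]
ft_force: [-1.4, -0.6, 6.1]
width: 0.0324
finger_force: 61.1
```

Call:
step_arm:
  increments:
    - [0, 0, -0.002, 0, 0, 0]
    - [0, 0, -0.004, 0, 0, 0]
    - [0, 0, -0.004, 0, 0, 0]

```text
time_s: 12.3
ee_pos: [0.6077, 0.1418, 0.1591]
tcp_rot: [3.139, -0.001, 1.571]
ft_force: [-2.3, -1.1, 5.5]
width: 0.032
finger_force: 61.1
```

Call:
step_arm:
  increments:
    - [0, 0, -0.002, 0, 0, 0]
    - [0, 0, -0.003, 0, 0, 0]
    - [0, 0, -0.003, 0, 0, 0]

```text
time_s: 12.6
ee_pos: [0.6077, 0.1418, 0.1577]
tcp_rot: [3.139, -0.001, 1.571]
ft_force: [-2.2, 0.2, 6.4]
width: 0.0321
finger_force: 61.2
```

Call:
step_arm:
  increments:
    - [0, 0, -0.001, 0, 0, 0]
    - [0, 0, -0.002, 0, 0, 0]
    - [0, 0, -0.002, 0, 0, 0]

```text
time_s: 12.9
ee_pos: [0.6077, 0.1419, 0.1572]
tcp_rot: [3.139, -0.001, 1.571]
ft_force: [-1.7, 0.6, 8.2]
width: 0.032
finger_force: 61.4
```

Call:
step_arm:
  increments:
    - [0, 0, -0.002, 0, 0, 0]
    - [0, 0, -0.002, 0, 0, 0]

```text
time_s: 13.1
ee_pos: [0.6078, 0.1419, 0.1566]
tcp_rot: [3.139, -0.001, 1.571]
ft_force: [-3.7, -1.0, 11.1]
width: 0.032
finger_force: 61.7
```

Call:
step_arm:
  increments:
    - [0, 0, -0.002, 0, 0, 0]
    - [0, 0, -0.002, 0, 0, 0]

```text
time_s: 13.3
ee_pos: [0.6078, 0.1418, 0.156]
tcp_rot: [3.139, -0.001, 1.571]
ft_force: [-3.2, -0.5, 13.7]
width: 0.0321
finger_force: 61.9
```

Call:
step_arm:
  increments:
    - [0, 0, -0.002, 0, 0, 0]
    - [0, 0, -0.002, 0, 0, 0]
    - [0, 0, -0.002, 0, 0, 0]

```text
time_s: 13.6
ee_pos: [0.6078, 0.1418, 0.1554]
tcp_rot: [3.139, -0.002, 1.571]
ft_force: [-5.2, -0.7, 14.9]
width: 0.0322
finger_force: 62.1
```

Call:
step_arm:
  increments:
    - [0, 0, 0, 0, 0, 0]
    - [0, 0, 0, 0, 0, 0]
    - [0, 0, 0, 0, 0, 0]
    - [0, 0, 0, 0, 0, 0]
    - [0, 0, 0, 0, 0, 0]
    - [0, 0, 0, 0, 0, 0]
  claw: -0.2

```text
time_s: 14.2
ee_pos: [0.6066, 0.1418, 0.1518]
tcp_rot: [-3.141, 0.0, 1.571]
ft_force: [0.2, -1.2, -0.1]
width: 0.0514
finger_force: 0.0
```

Call:
step_arm:
  increments:
    - [0, 0, 0.02, 0, 0, 0]
    - [0, 0, 0.06, 0, 0, 0]
    - [0, 0, 0.12, 0, 0, 0]
    - [0, 0, 0.18, 0, 0, 0]
    - [0, 0, 0.24, 0, 0, 0]
    - [0, 0, 0.24, 0, 0, 0]
    - [0, 0, 0.24, 0, 0, 0]

```text
time_s: 14.9
ee_pos: [0.607, 0.1418, 0.2732]
tcp_rot: [3.14, -0.001, 1.571]
ft_force: [0.2, -0.1, -0.1]
width: 0.051
finger_force: 0.0
```

```bash
python3 - <<'E'
from h import *
s=snap('wrist','w5');st=s['st'];print(st['ee_pos'],st['q'],st['ft_force'])
S=snap('scene','s3')
a=cv2.resize(cv2.imread('pics/s3.png')[145:225,305:395],None,fx=4.4,fy=4.4,interpolation=3)
b=cv2.imread('pics/w5.png')[60:290,220:420];b=cv2.resize(b,(306,352))
cv2.imwrite('pics/z5.png',np.clip(np.hstack([a,b])*1.5,0,255).astype('uint8'))
E
```

```text
[0.6069632  0.14180506 0.27322036] [-0.68496021  0.37043291  0.51586078  1.58662176 -0.19095382  1.23286445
 -0.13504599] [ 0.23700548 -0.10118857 -0.13080086]
```

View pics/z5.png

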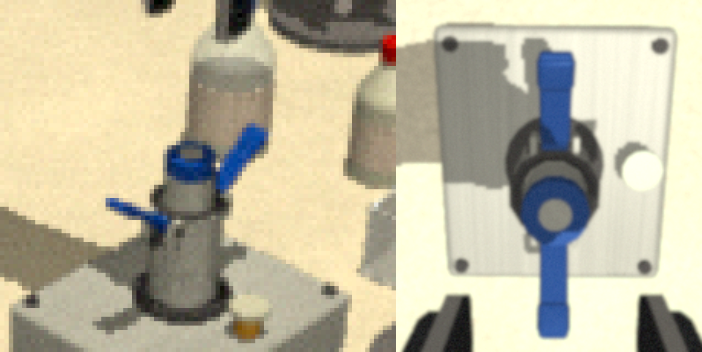

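The adapter stands straight in the coupler with both arms up. I'll turn the gripper 90° and open it fully.

Call:
step_arm:
  increments:
    - [0, 0.001, 0, 0, 0, -0.09]
    - [0, 0.001, 0, 0, 0, -0.18]
    - [0, 0.001, 0, 0, 0, -0.27]
    - [0, 0.001, 0, 0, 0, -0.36]
    - [0, 0.001, 0, 0, 0, -0.45]
    - [0, 0.001, 0, 0, 0, -0.54]
    - [0, 0.001, 0, 0, 0, -0.63]
    - [0, 0.001, 0, 0, 0, -0.72]
    - [0, 0.001, 0, 0, 0, -0.81]
    - [0, 0.001, 0, 0, 0, -0.9]
    - [0, 0.001, 0, 0, 0, -0.98]
    - [0, 0.001, 0, 0, 0, -1]
  claw: -1

```text
time_s: 16.2
ee_pos: [0.6059, 0.1424, 0.2706]
tcp_rot: [3.14, 0.002, -0.001]
ft_force: [-0.1, 0.8, -0.0]
width: 0.0854
finger_force: 0.0
```

Call:
step_arm:
  increments:
    - [0, 0, -0.03, 0, 0, 0]
    - [0, 0, -0.07, 0, 0, 0]
    - [0, 0, -0.11, 0, 0, 0]
    - [0, 0, -0.13, 0, 0, 0]
    - [0, 0, -0.14, 0, 0, 0]
    - [0, 0, -0.14, 0, 0, 0]

```text
time_s: 16.8
ee_pos: [0.6063, 0.1422, 0.2013]
tcp_rot: [3.141, 0.001, 0.001]
ft_force: [-0.4, 1.0, 1.0]
width: 0.0856
finger_force: 0.0
```

Call:
step_arm:
  increments:
    - [0, 0, -0.008, 0, 0, 0]
    - [0, 0, -0.016, 0, 0, 0]
    - [0, 0, -0.024, 0, 0, 0]
    - [0, 0, -0.03, 0, 0, 0]
    - [0, 0, -0.03, 0, 0, 0]

```text
time_s: 17.3
ee_pos: [0.6063, 0.1424, 0.1866]
tcp_rot: [3.141, 0.001, 0.0]
ft_force: [-0.5, 0.1, 0.2]
width: 0.0856
finger_force: 0.0
```

Call:
step_arm:
  increments:
    - [0, 0, -0.004, 0, 0, 0]
    - [0, 0, -0.008, 0, 0, 0]
    - [0, 0, -0.012, 0, 0, 0]
    - [0, 0, -0.012, 0, 0, 0]

```text
time_s: 17.7
ee_pos: [0.6064, 0.1423, 0.1807]
tcp_rot: [3.141, 0.001, 0.0]
ft_force: [0.1, 0.6, 1.2]
width: 0.0853
finger_force: 0.0
```

Call:
step_arm:
  increments:
    - [0, 0, -0.004, 0, 0, 0]
    - [0, 0, -0.008, 0, 0, 0]
    - [0, 0, -0.012, 0, 0, 0]
    - [0, 0, -0.012, 0, 0, 0]

```text
time_s: 18.1
ee_pos: [0.6064, 0.1423, 0.1747]
tcp_rot: [3.141, 0.001, 0.0]
ft_force: [-0.3, -1.1, -0.3]
width: 0.0854
finger_force: 0.0
```

Call:
step_arm:
  increments:
    - [0, 0, -0.004, 0, 0, 0]
    - [0, 0, -0.008, 0, 0, 0]
    - [0, 0, -0.012, 0, 0, 0]
    - [0, 0, -0.012, 0, 0, 0]

```text
time_s: 18.5
ee_pos: [0.6064, 0.1423, 0.1687]
tcp_rot: [3.141, 0.001, 0.0]
ft_force: [0.8, -0.1, 0.5]
width: 0.0854
finger_force: 0.0
```

Call:
step_arm:
  increments:
    - [0, 0, -0.004, 0, 0, 0]
    - [0, 0, -0.008, 0, 0, 0]
    - [0, 0, -0.012, 0, 0, 0]
    - [0, 0, -0.012, 0, 0, 0]

```text
time_s: 18.9
ee_pos: [0.6064, 0.1423, 0.1627]
tcp_rot: [3.141, 0.001, 0.0]
ft_force: [-0.2, 0.6, 0.3]
width: 0.0855
finger_force: 0.0
```

Call:
step_arm:
  increments:
    - [0, 0, -0.004, 0, 0, 0]
    - [0, 0, -0.008, 0, 0, 0]
    - [0, 0, -0.012, 0, 0, 0]
    - [0, 0, -0.012, 0, 0, 0]

```text
time_s: 19.3
ee_pos: [0.6064, 0.1423, 0.1567]
tcp_rot: [3.141, 0.001, 0.0]
ft_force: [0.2, 0.0, -0.3]
width: 0.0855
finger_force: 0.0
```

Call:
step_arm:
  increments:
    - [0, 0, -0.004, 0, 0, 0]
    - [0, 0, -0.008, 0, 0, 0]
    - [0, 0, -0.008, 0, 0, 0]

```text
time_s: 19.6
ee_pos: [0.6064, 0.1423, 0.1527]
tcp_rot: [3.141, 0.001, 0.0]
ft_force: [-0.5, 0.3, -0.4]
width: 0.0851
finger_force: 0.0
```

Call:
step_arm:
  increments:
    - [0, 0, -0.004, 0, 0, 0]
    - [0, 0, -0.008, 0, 0, 0]
    - [0, 0, -0.008, 0, 0, 0]

```text
time_s: 19.9
ee_pos: [0.6067, 0.1423, 0.1491]
tcp_rot: [3.141, -0.0, -0.0]
ft_force: [-0.1, 1.0, 0.1]
width: 0.0852
finger_force: 0.2
```

Call:
step_arm:
  increments:
    - [0, 0, -0.004, 0, 0, 0]
    - [0, 0, -0.008, 0, 0, 0]
    - [0, 0, -0.008, 0, 0, 0]

```text
time_s: 20.2
ee_pos: [0.6071, 0.1419, 0.1453]
tcp_rot: [3.141, -0.001, -0.0]
ft_force: [0.7, 0.4, 3.1]
width: 0.0853
finger_force: 1.2
```

Call:
step_arm:
  increments:
    - [0, 0.001, -0.004, 0, 0, 0]
    - [0, 0.001, -0.008, 0, 0, 0]
    - [0, 0.001, -0.008, 0, 0, 0]

```text
time_s: 20.5
ee_pos: [0.6075, 0.1431, 0.1422]
tcp_rot: [-3.141, -0.002, -0.0]
ft_force: [0.1, -0.2, 7.3]
width: 0.0854
finger_force: 3.1
```

Call:
step_arm:
  increments:
    - [0, 0, -0.004, 0, 0, 0]
    - [0, 0, -0.008, 0, 0, 0]
    - [0, 0, -0.008, 0, 0, 0]

```text
time_s: 20.8
ee_pos: [0.6079, 0.1432, 0.1385]
tcp_rot: [-3.14, -0.003, -0.0]
ft_force: [-0.7, -0.3, 8.2]
width: 0.0855
finger_force: 3.5
```

Call:
step_arm:
  increments:
    - [0, 0, -0.004, 0, 0, 0]
    - [0, 0, -0.008, 0, 0, 0]
    - [0, 0, -0.008, 0, 0, 0]

```text
time_s: 21.1
ee_pos: [0.6081, 0.1432, 0.1346]
tcp_rot: [-3.14, -0.003, -0.0]
ft_force: [-0.6, -0.0, 8.8]
width: 0.0853
finger_force: 3.8
```

Call:
step_arm:
  increments:
    - [0, 0, -0.004, 0, 0, 0]
    - [0, 0, -0.008, 0, 0, 0]
    - [0, 0, -0.008, 0, 0, 0]

```text
time_s: 21.4
ee_pos: [0.6083, 0.1435, 0.1307]
tcp_rot: [-3.14, -0.004, 0.0]
ft_force: [0.3, -0.0, 8.0]
width: 0.0853
finger_force: 4.1
```

Call:
step_arm:
  increments:
    - [0, 0, -0.004, 0, 0, 0]
    - [0, 0, -0.008, 0, 0, 0]
    - [0, 0, -0.008, 0, 0, 0]

```text
time_s: 21.7
ee_pos: [0.6083, 0.1437, 0.127]
tcp_rot: [-3.139, -0.004, 0.0]
ft_force: [0.2, 0.8, 10.8]
width: 0.0854
finger_force: 5.6
```

Call:
step_arm:
  increments:
    - [0, 0, -0.004, 0, 0, 0]
    - [0, 0, -0.006, 0, 0, 0]
    - [0, 0, -0.006, 0, 0, 0]

```text
time_s: 22.0
ee_pos: [0.6083, 0.1436, 0.1239]
tcp_rot: [-3.14, -0.004, 0.0]
ft_force: [-1.1, 0.6, 9.4]
width: 0.0856
finger_force: 5.5
```

Call:
step_arm:
  increments:
    - [0, 0, -0.002, 0, 0, 0]
    - [0, 0, -0.004, 0, 0, 0]
    - [0, 0, -0.004, 0, 0, 0]

```text
time_s: 22.3
ee_pos: [0.6083, 0.1436, 0.1221]
tcp_rot: [-3.139, -0.004, 0.0]
ft_force: [-0.2, -0.3, 11.0]
width: 0.0857
finger_force: 4.7
```

Call:
step_arm:
  increments:
    - [0, 0, -0.002, 0, 0, 0]
    - [0, 0, -0.004, 0, 0, 0]
    - [0, 0, -0.004, 0, 0, 0]

```text
time_s: 22.6
ee_pos: [0.6084, 0.1433, 0.1206]
tcp_rot: [-3.139, -0.004, 0.0]
ft_force: [-1.9, 0.3, 14.7]
width: 0.0858
finger_force: 5.5
```

Call:
step_arm:
  increments:
    - [0, 0, -0.002, 0, 0, 0]
    - [0, 0, -0.004, 0, 0, 0]
    - [0, 0, -0.004, 0, 0, 0]

```text
time_s: 22.9
ee_pos: [0.6085, 0.1434, 0.1193]
tcp_rot: [-3.139, -0.004, -0.0]
ft_force: [-3.3, 0.6, 17.4]
width: 0.0852
finger_force: 7.3
```

Call:
step_arm:
  increments:
    - [0, 0, -0.002, 0, 0, 0]
    - [0, 0, -0.003, 0, 0, 0]
    - [0, 0, -0.003, 0, 0, 0]

```text
time_s: 23.2
ee_pos: [0.6087, 0.1436, 0.1184]
tcp_rot: [-3.138, -0.004, -0.0]
ft_force: [-3.0, 1.2, 20.7]
width: 0.0854
finger_force: 8.7
```

Call:
step_arm:
  increments:
    - [0, 0, -0.002, 0, 0, 0]
    - [0, 0, -0.003, 0, 0, 0]
    - [0, 0, -0.003, 0, 0, 0]

```text
time_s: 23.5
ee_pos: [0.6088, 0.1437, 0.1173]
tcp_rot: [-3.138, -0.004, -0.0]
ft_force: [-4.6, 1.6, 23.0]
width: 0.0855
finger_force: 9.2
```

Call:
step_arm:
  increments:
    - [-0.001, 0, -0.002, 0, 0, 0]
    - [-0.001, 0, -0.003, 0, 0, 0]
    - [-0.001, 0, -0.003, 0, 0, 0]

```text
time_s: 23.8
ee_pos: [0.609, 0.1438, 0.1164]
tcp_rot: [-3.137, -0.006, -0.0]
ft_force: [-4.0, -0.0, 25.1]
width: 0.0854
finger_force: 10.8
```

Call:
step_arm:
  increments:
    - [-0.001, 0, -0.002, 0, 0, 0]
    - [-0.001, 0, -0.002, 0, 0, 0]
    - [-0.001, 0, -0.002, 0, 0, 0]

```text
time_s: 24.1
ee_pos: [0.609, 0.1438, 0.1162]
tcp_rot: [-3.137, -0.007, -0.001]
ft_force: [-3.9, 0.2, 28.9]
width: 0.0853
finger_force: 11.8
```

Call:
step_arm:
  increments:
    - [0, 0, -0.001, 0, 0, 0]
    - [0, 0, -0.002, 0, 0, 0]
    - [0, 0, -0.002, 0, 0, 0]
    - [0, 0, -0.002, 0, 0, 0]

```text
time_s: 24.5
ee_pos: [0.6091, 0.1438, 0.116]
tcp_rot: [-3.136, -0.007, -0.001]
ft_force: [-6.1, -0.4, 32.6]
width: 0.0857
finger_force: 13.4
```

On the stop. I'll lift off and look.

Call:
step_arm:
  increments:
    - [0, 0, 0.01, 0, 0, 0]
    - [0, 0, 0.03, 0, 0, 0]
    - [0, 0, 0.07, 0, 0, 0]
    - [0, 0, 0.13, 0, 0, 0]
    - [0, 0, 0.2, 0, 0, 0]
    - [0, 0, 0.28, 0, 0, 0]
    - [0, 0, 0.36, 0, 0, 0]
    - [0, 0, 0.36, 0, 0, 0]
    - [0, 0, 0.36, 0, 0, 0]

```text
time_s: 25.4
ee_pos: [0.6054, 0.143, 0.2897]
tcp_rot: [-3.141, 0.0, 0.0]
ft_force: [-0.5, 0.2, 0.1]
width: 0.0854
finger_force: 0.0
```

```bash
python3 - <<'E'
from h import *
s=snap('wrist','w6');st=s['st'];print(st['ee_pos'],st['ft_force'])
S=snap('scene','s4')
a=cv2.resize(cv2.imread('pics/s4.png')[145:225,305:395],None,fx=4.4,fy=4.4,interpolation=3)
b=cv2.resize(cv2.imread('pics/w6.png')[40:290,200:440],(338,352))
cv2.imwrite('pics/z6.png',np.clip(np.hstack([a,b])*1.5,0,255).astype('uint8'))
E
```

```text
[0.60541522 0.14295104 0.2896839 ] [-0.5023259   0.24974318  0.07181739]
```

View pics/z6.png

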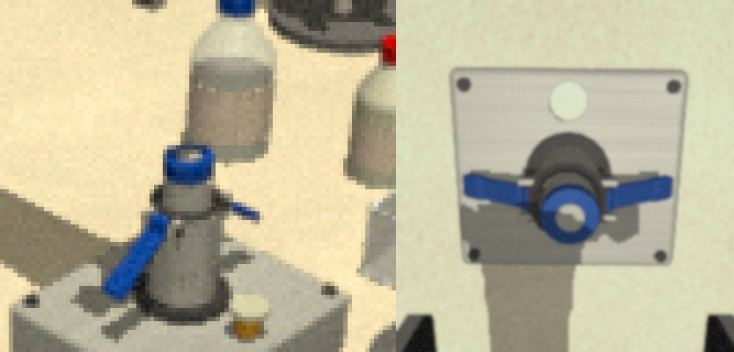

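Both arms are down and look symmetric; their tips in the scene crop are at about (258,216) and (113,292). I'll check the angles by projection.

```bash
python3 - <<'E'
from h import *
S=pickle.load(open('s4.pkl','rb'));W=wcam(pickle.load(open('w6.pkl','rb')))
for a in(.9,1.1,1.25,1.396):
  e=np.pi/4-a
  for sg in(1,-1):
    p=[.6075,.143+sg*(.024+.061*np.cos(e)),.120+.061*np.sin(e)]
    u=proj(S,p);w=proj(W,p);print(a,sg,np.round([(u[0]-305)*4.4,(u[1]-145)*4.4,396+(w[0]-200)*338/240,(w[1]-40)*352/250]))
E
```

```text
0.9 1 [262. 174. 441. 194.]
0.9 -1 [ 98. 267. 696. 194.]
1.1 1 [258. 190. 449. 190.]
1.1 -1 [101. 281. 688. 190.]
1.25 1 [254. 202. 457. 187.]
1.25 -1 [104. 290. 680. 187.]
1.396 1 [249. 214. 466. 184.]
1.396 -1 [108. 297. 671. 184.]
```

```bash
python3 -c "
from bench import arm
print(arm.sign_off())"
```

```text
the job is handed in; nothing more can be done
None
```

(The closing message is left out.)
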